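# Park the staplers in their stand by length

### The arm

A 6-joint arm with a two-finger parallel gripper is mounted at the origin on a cart in front of the work surface, level with it; the furniture and walls round the work are solid. World frame = base frame: x ahead of the robot, y to its left, z up, the work surface at z = 0. Lengths are in mm, angles in rad, forces in N, time in s.
With the tool pointing down it reaches from about 350 to 775 mm from the base axis. Payload 7.3 kg.
Tool frame: the origin (TCP) lies at the centre of the arm's flange, where the gripper is bolted on; the fingertips stand 178 mm ahead of it and the grasp point (between the pads) lies 159 mm ahead of it; z points along the fingers, y is the direction in which the jaws open and shut (so a half turn about z gives the same grasp; the last joint's range is limited). The gripper opens to 92 mm and grips with 3 to 60 N. Pads are 19 mm wide; open, the fingers measure 130 mm over their backs; the gripper's body (75 mm by 190 mm) begins 47 mm behind the grasp point.
Start: joints at [1.054, 0.342, 1.524, -0, 1.275, -0.146], TCP at [190.218, 489.331, 404.741] pointing down, gripper open.
Joint ranges: [-2.53, 2.53], [-0.77, 2.02], [0.04, 2.7], [-1, 4.14], [0.28, 2.66], [-3.11, 3.11]. Speed limits (rad/s): [2.57, 2.57, 3.14, 3.14, 3.14, 3.14].

### API

Orientations are given as [roll, pitch, yaw] about the fixed x, y, z axes, in that order (R = Rz(yaw) Ry(pitch) Rx(roll)).
In Python, from plant import get_obs, capture, close_job gives the robot as it stands. The module is installed in compiled form; this text tells all that it offers.
- The arm moves only by the shell command python3 -m pendant 'ROWS'. ROWS is JSON, a list of rows, each a list of 3 entries, a list of its own where there are three numbers: the shift along the tool's x, y, z in m, then the turn, a rotation vector about the tool's x, y, z in rad, then the finger opening in m, from 0 to 0.0918. In form: [[[tx, ty, tz], [wx, wy, wz], fingers], ...]. A call has 1 to 10 rows; each row is the pose to reach, as a shift and turn from the pose commanded when the call began, along the tool's axes at that moment; what a row does not reach only later rows make up. A row lasts 1/12 s, in which the tool goes at most 41.7 mm and 7.16 degrees, less where a joint would pass 70% of its speed; a pose out of reach is approached as far as the arm can. A call with a gripper value outside its range is refused whole. The fingers move at their own pace and stop on an object; the grip force is fixed at half the most. Time passes only in rows, so rows that repeat a pose let the fingers close. It gives the time, the measured TCP pose, the force and the opening at its end, in the units of the state.
- get_obs(): the state, without advancing time (a new reading comes with each control period).
- capture(name): name is "scene" or "top" or "wrist"; returns a dict with "color" (400x640x3 uint8, red, green, blue), "mtx" (3x3 intrinsics, pixels), "rvec" (rotation vector, rad) and "tvec" (3), from world to camera coordinates, as OpenCV has them. Camera axes: x right, y down, z forward; pixel columns grow to the right and rows downward; lengths in mm; the calibration is good to about 2 mm. A picture is of the moment at which its call begins. There is no depth.
- close_job(): hands the job in, once; it reports no verdict.
The state is a dict: "time": time; "joint_positions": joint angles; "dq": joint speeds; "tau": joint torques, N m; "tool_pos": TCP position; "tcp_rot": TCP orientation; "contact_force": force on the tool from outside, world axes, zero at the start; "moment": the same for the moment, N m; "grip_width": finger opening in mm.
Only numpy, scipy, OpenCV 4.12 (cv2) and the standard library are available. Lean on these libraries where they do the work, as an engineer would, in place of code of your own. Each camera call takes 0.05 s, during which the arm holds its last target. There are 200 camera calls.

### The job

Put the four loose desk staplers back into the stapler stand in order of length, one to a lane: the longest in the lane next to the heavy block stapler that stands beside the stand, the shortest in the lane farthest from it. Stand each one upright on its base, straight along the middle of its lane, with its tail (hinge end) up to the back rail and its jaws to the front. Do not shift the heavy stapler.

Things in the scene. Friction and masses are not known exactly. Their poses are not given: they have to be found in the camera images.
- stapler_black: loose desk stapler, black arm and base, cream front cap; the longest of the four; 147 mm long, 37 wide, 75 high, about 0.22 kg, standing on its base. Origin: centre of its underside; x runs along it from the jaws (opening end, x = -73) to the tail (hinge end, x = +73), z up. Best gripped across the upper arm (along y) at x = 0 to +20, where it is 28 wide and solid from 32 to 69 above the underside (all mm)
- stapler_white: loose desk stapler, white arm, light grey base; the second longest, plainly longer than the grey one; 132 mm long, 35 wide, 70 high, about 0.22 kg, standing on its base. Origin: centre of its underside; x runs along it from the jaws (opening end, x = -66) to the tail (hinge end, x = +66), z up. Best gripped across the upper arm (along y) at x = 0 to +20, where it is 26 wide and solid from 32 to 66 above the underside (all mm)
- stapler_blue: loose desk stapler, grey arm and dark grey base, blue front cap; the third longest; 125 mm long, 33 wide, 68 high, about 0.22 kg, standing on its base. Origin: centre of its underside; x runs along it from the jaws (opening end, x = -62) to the tail (hinge end, x = +62), z up. Best gripped across the upper arm (along y) at x = 0 to +20, where it is 24 wide and solid from 33 to 64 above the underside (all mm)
- stapler_grey: loose desk stapler, plain light grey, slim; the shortest of the four; 112 mm long, 29 wide, 67 high, about 0.22 kg, standing on its base. Origin: centre of its underside; x runs along it from the jaws (opening end, x = -56) to the tail (hinge end, x = +56), z up. Best gripped across the upper arm (along y) at x = 0 to +20, where it is 22 wide and solid from 33 to 66 above the underside (all mm)
- heavy_stapler: long black block stapler on a pale base, far bigger than the rest: 222 x 56 x 122 mm, 0.95 kg, loose. It stands on the table beyond one end of the stand, left or right, about 130 mm from the middle of the nearest lane; a black desk punch (144 x 100 x 57 mm) stands beyond the other end (a like block stapler far behind, by the boxes, is not meant). Origin: centre of its underside; jaws to -x, z up
- stand: fixed grey sheet-steel tray, 296 mm wide (y), 158 deep (x), with a back rail 34 high and four lanes, 66 wide, open to the front (-x) and above, between beads whose tops are 14.5 above the table. Origin: at table height below the middle of the rail's front face, which the tails come up to; x from the front to the rail, y along the rail, z up. Lanes at y = +105, +35, -35, -105
- lane1: ribbed black rubber lining of the stand's lane at the +y end (left as seen from the robot), 142 x 54 mm, fixed. Origin: middle of its upper face, 6.5 mm above the table and 77 mm in front of the rail's front face; axes as the stand's
- lane2: ribbed black rubber lining of the stand's lane second from the +y end, 142 x 54 mm, fixed. Origin: middle of its upper face, 6.5 mm above the table and 77 mm in front of the rail's front face; axes as the stand's
- lane3: ribbed black rubber lining of the stand's lane third from the +y end, 142 x 54 mm, fixed. Origin: middle of its upper face, 6.5 mm above the table and 77 mm in front of the rail's front face; axes as the stand's
- lane4: ribbed black rubber lining of the stand's lane at the -y end (right as seen from the robot), 142 x 54 mm, fixed. Origin: middle of its upper face, 6.5 mm above the table and 77 mm in front of the rail's front face; axes as the stand's
There are look-alikes about, which are no part of the job. Leave any orange look-alike of the stapler_white alone.

How it is judged (in metres and radians):
At the end, for the whole second after the job is handed in: From the heavy stapler's end the lanes hold the black, white, blue-capped and grey stapler, upright on the lane floor, tail to the rail and within 15 mm of it, within 12 mm of the lane's middle line and 0.15 rad of its direction, released, at rest; heavy stapler within 15 mm of its start (((y of heavy_stapler in the frame of stand above 0 m and (y of stapler_black in the frame of lane1 between -0.012 and 0.012 m and x of stapler_black in the frame of stand between -0.088 and -0.065 m and x of stand in the frame of stapler_black above 0.03 m and angle between the x axis of stapler_black and the x axis of stand, either way round below 0.15 rad and angle between stapler_black's own z axis and vertical below 0.08 rad and z of stapler_black in the frame of lane1 between -0.004 and 0.006 m) and (y of stapler_white in the frame of lane2 between -0.012 and 0.012 m and x of stapler_white in the frame of stand between -0.081 and -0.058 m and x of stand in the frame of stapler_white above 0.03 m and angle between the x axis of stapler_white and the x axis of stand, either way round below 0.15 rad and angle between stapler_white's own z axis and vertical below 0.08 rad and z of stapler_white in the frame of lane2 between -0.004 and 0.006 m) and (y of stapler_blue in the frame of lane3 between -0.012 and 0.012 m and x of stapler_blue in the frame of stand between -0.077 and -0.054 m and x of stand in the frame of stapler_blue above 0.03 m and angle between the x axis of stapler_blue and the x axis of stand, either way round below 0.15 rad and angle between stapler_blue's own z axis and vertical below 0.08 rad and z of stapler_blue in the frame of lane3 between -0.004 and 0.006 m) and (y of stapler_grey in the frame of lane4 between -0.012 and 0.012 m and x of stapler_grey in the frame of stand between -0.071 and -0.048 m and x of stand in the frame of stapler_grey above 0.03 m and angle between the x axis of stapler_grey and the x axis of stand, either way round below 0.15 rad and angle between stapler_grey's own z axis and vertical below 0.08 rad and z of stapler_grey in the frame of lane4 between -0.004 and 0.006 m)) or (y of heavy_stapler in the frame of stand below 0 m and (y of stapler_black in the frame of lane4 between -0.012 and 0.012 m and x of stapler_black in the frame of stand between -0.088 and -0.065 m and x of stand in the frame of stapler_black above 0.03 m and angle between the x axis of stapler_black and the x axis of stand, either way round below 0.15 rad and angle between stapler_black's own z axis and vertical below 0.08 rad and z of stapler_black in the frame of lane4 between -0.004 and 0.006 m) and (y of stapler_white in the frame of lane3 between -0.012 and 0.012 m and x of stapler_white in the frame of stand between -0.081 and -0.058 m and x of stand in the frame of stapler_white above 0.03 m and angle between the x axis of stapler_white and the x axis of stand, either way round below 0.15 rad and angle between stapler_white's own z axis and vertical below 0.08 rad and z of stapler_white in the frame of lane3 between -0.004 and 0.006 m) and (y of stapler_blue in the frame of lane2 between -0.012 and 0.012 m and x of stapler_blue in the frame of stand between -0.077 and -0.054 m and x of stand in the frame of stapler_blue above 0.03 m and angle between the x axis of stapler_blue and the x axis of stand, either way round below 0.15 rad and angle between stapler_blue's own z axis and vertical below 0.08 rad and z of stapler_blue in the frame of lane2 between -0.004 and 0.006 m) and (y of stapler_grey in the frame of lane1 between -0.012 and 0.012 m and x of stapler_grey in the frame of stand between -0.071 and -0.048 m and x of stand in the frame of stapler_grey above 0.03 m and angle between the x axis of stapler_grey and the x axis of stand, either way round below 0.15 rad and angle between stapler_grey's own z axis and vertical below 0.08 rad and z of stapler_grey in the frame of lane1 between -0.004 and 0.006 m))) and linear speed of each of stapler_black, stapler_white, stapler_blue, stapler_grey below 0.02 m/s and contact force between each of stapler_black, stapler_white, stapler_blue, stapler_grey and the fingers below 0.1 N and distance of heavy_stapler from where it was at the start of the episode below 0.015 m); the robot touches nothing.
It fails at once if the heavy stapler is shifted more than 15 mm or tipped (distance of heavy_stapler from where it was at the start of the episode above 0.015 m or angle between heavy_stapler's own z axis and vertical above 0.15 rad).
It also fails if it takes over 115 s, if anything falls off the work surface, if the arm or the gripper's body presses on something with over 40 N, if the wrist force passes 120 N, or if a joint passes its speed limit or range.

## Working session

There is one attempt and no reset: what is moved stays moved. The work goes in short steps, Python scripts to look and compute and a shell command to move; the robot and the scene stay as the last step left them, time stands still between calls to the robot, and variables do not carry over. Pictures are saved under pics/ and viewed, about 12 in all and at most 16, crops included, and the job is handed in when it is done.

```bash
mkdir -p pics; cat > h.py <<'E'
import numpy as np,cv2
from plant import get_obs,capture
def snap(name,fn,crop=None,scale=1):
    c=capture(name); np.savez('pics/'+fn+'.npz',**c)
    im=c['color'][...,::-1]
    if crop: x0,y0,x1,y1=crop; im=im[y0:y1,x0:x1]
    if scale!=1: im=cv2.resize(im,None,fx=scale,fy=scale,interpolation=cv2.INTER_CUBIC)
    cv2.imwrite('pics/'+fn+'.png',im); return c
def ray(c,u,v,z):
    R=cv2.Rodrigues(np.array(c['rvec'],float))[0]; t=np.array(c['tvec'],float).ravel()
    d=R.T@np.linalg.inv(c['mtx'])@[u,v,1]; o=-R.T@t
    return (o+d*(z-o[2])/d[2])
def proj(c,p):
    return cv2.projectPoints(np.array(p,float).reshape(-1,3),np.array(c['rvec'],float),np.array(c['tvec'],float),np.array(c['mtx'],float),None)[0].reshape(-1,2)
E
python3 - <<'E'
from h import *
for n in('top','scene'):
    c=snap(n,n+'0',scale=1.25); R=cv2.Rodrigues(np.array(c['rvec'],float))[0]; print(n,(-R.T@np.ravel(c['tvec'])).round(),R[2].round(2),c['mtx'][0][0])
o=get_obs();print(o)
E
```

```text
top [ 366.   -6. 1530.] [ 0.13  0.01 -0.99] 492.37336598615923
scene [  67. -755.  781.] [ 0.42  0.64 -0.65] 465.8467295913407
{'time': 0.1, 'joint_positions': array([ 1.05401070e+00,  3.42650284e-01,  1.52491185e+00,  4.53168171e-06,
        1.27541570e+00, -1.46018380e-01]), 'dq': array([ 7.51156185e-06, -2.25549245e-03, -6.73940342e-04,  1.60668945e-04,
        1.76711270e-03, -4.95370572e-04]), 'tau': array([ 2.41657690e-03, -4.32003701e+01, -2.44698036e+01,  7.20269093e-02,
        5.24529931e-02, -7.59232557e-05]), 'tool_pos': array([190.15140922, 489.22551741, 404.11909504]), 'tcp_rot': array([-3.14022285e+00, -2.05831101e-04,  2.77082395e+00]), 'contact_force': array([-0.17421242,  0.03114053, -0.38259161]), 'moment': array([-0.04047292, -0.06993432,  0.04224531]), 'grip_width': 91.9470022762593}
```

View pics/top0.png

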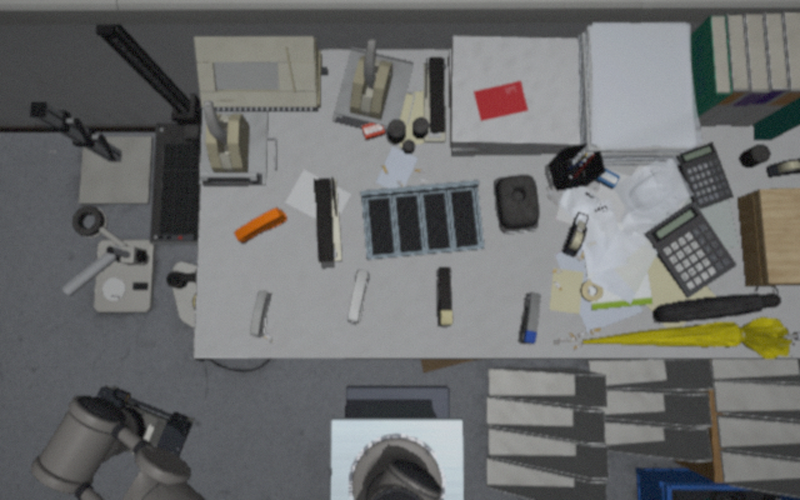

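View pics/scene0.png

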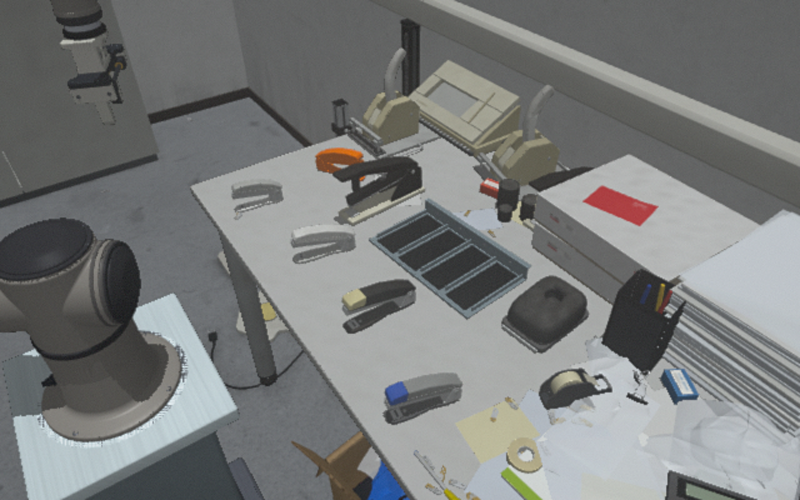

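The pictures show the heavy stapler left (+y) of the stand, at top (325,222), and the punch on the right. That gives lane1 black, lane2 white, lane3 blue and lane4 grey. The staplers stand at grey (260,313), white (357,296), black (444,297) and blue (530,317), jaws towards the robot. The orange one at (260,225) is left alone.

```bash
python3 - <<'E'
import cv2,numpy as np
im=np.load('pics/top0.npz')['color'][...,::-1]
cv2.imwrite('pics/c1.png',cv2.resize(im[138:288,190:450],None,fx=3,fy=3,interpolation=cv2.INTER_CUBIC))
E
```

```text
(no output)
```

View pics/c1.png

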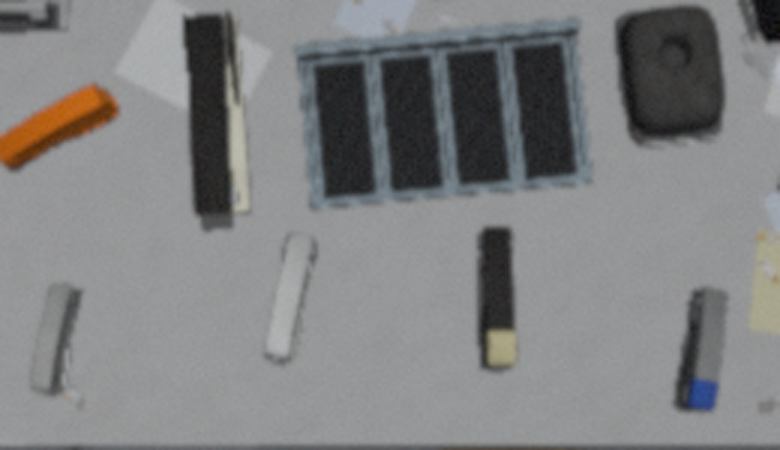

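The crop shows lane linings with corners at lane1 (314,66)-(376,192) and lane4 (513,45)-(577,181). Arm centre lines, tail to jaws: grey (63,287)-(45,388), white (300,237)-(278,358), black (495,230)-(500,364), blue (712,292)-(702,406).

```bash
python3 - <<'E'
from h import *
c=dict(np.load('pics/top0.npz'))
P=lambda u,v,z: ray(c,190+(u+.5)/3-.5,138+(v+.5)/3-.5,z)
im=c['color'].astype(int).sum(2)
# linings
m=((im<150)).astype(np.uint8); m[:, :290]=0; m[:,388:]=0; m[:148]=0; m[205:]=0
n,l,s,ce=cv2.connectedComponentsWithStats(m)
for i in range(1,n):
    if s[i,4]>200:
        ys,xs=np.nonzero(l==i); w=np.array([ray(c,a,b,6.5)[:2] for a,b in zip(xs,ys)],np.float32)
        print('lining',cv2.minAreaRect(w),w.mean(0).round(1))
for n,a,b,z in [('grey',(63,287),(45,388),64),('white',(300,237),(278,358),66),('black',(495,230),(500,364),70),('blue',(712,292),(702,406),64)]:
    A=P(*a,z);B=P(*b,z);d=A-B;print(n,((A+B)/2).round(1),'yaw',np.arctan2(d[1],d[0]).round(3),'len',np.linalg.norm(d).round())
for u,v in [(208,18),(212,212)]: print('heavy',P(u,v,120).round())
w=capture('wrist'); R=cv2.Rodrigues(np.array(w['rvec'],float))[0]; C=-R.T@np.ravel(w['tvec'])
from scipy.spatial.transform import Rotation as Ro
o=get_obs();T=Ro.from_euler('xyz',o['tcp_rot']).as_matrix()
print('wrist cam in tool',(T.T@(C-o['tool_pos'])).round(),'axis',(T.T@R[2]).round(2),'right',(T.T@R[0]).round(2),w['mtx'][0][0])
E
```

```text
lining ((642.033935546875, -169.9770050048828), (134.27047729492188, 47.69607925415039), 5.144359588623047) [ 642.2 -169.6]
lining ((635.4548950195312, -100.541259765625), (133.94691467285156, 47.5096549987793), 4.694037914276123) [ 634.7 -100.4]
lining ((629.2772216796875, -30.884668350219727), (134.09915161132812, 47.98235321044922), 5.550168991088867) [628.5 -30.5]
lining ((622.6981201171875, 39.01834487915039), (133.84402465820312, 47.346282958984375), 5.3131818771362305) [622.1  38.9]
grey [404.4 323.4  64. ] yaw -0.149 len 100.0
white [443.7  91.2  66. ] yaw -0.173 len 121.0
black [ 443.9 -114.6   70. ] yaw 0.026 len 132.0
blue [ 392.8 -320.6   64. ] yaw -0.118 len 112.0
heavy [713. 169. 120.]
heavy [523. 162. 120.]
wrist cam in tool [80. -0. 21.] axis [-0.29 -0.    0.96] right [0. 1. 0.] 355.1818062434241
```

```bash
cat >> h.py <<'E'
from scipy.spatial.transform import Rotation as Ro
def rel(x,y,zg,yaw):
    "shift/turn taking the grasp point to x,y,zg with tool down, tool yaw"
    o=get_obs();T=Ro.from_euler('xyz',o['tcp_rot']);G=Ro.from_euler('xyz',[np.pi,0,yaw])
    d=T.inv().apply(np.array([x,y,zg+159])-o['tool_pos'])/1000
    w=(T.inv()*G).as_rotvec()
    print('t=%.2f'%o['time'],'d',d.round(4),'w',w.round(4),'rows>=',int(np.ceil(max(np.linalg.norm(d)/.0417,np.linalg.norm(w)/.125))),'grip',o['grip_width'].round(1),'F',o['contact_force'].round(1))
E
python3 -c "
from h import *
rel(412,322,200,np.pi-.149)"
```

```text
Traceback (most recent call last):
  File "h.py", line 21, in rel
    print('t=%.2f'%o['time'],'d',d.round(4),'w',w.round(4),'rows>=',int(np.ceil(max(np.linalg.norm(d)/.0417,np.linalg.norm(w)/.125))),'grip',o['grip_width'].round(1),'F',o['contact_force'].round(1))
                                                                                                                                             ^^^^^^^^^^^^^^^^^^^^^
AttributeError: 'float' object has no attribute 'round'
```

```bash
sed -i "s/o\['grip_width'\].round(1)/round(o['grip_width'],1)/" h.py
python3 -c "
from h import *
rel(412,322,200,np.pi-.149)"
```

```text
t=0.15 d [-0.2674 -0.0755  0.0453] w [-0.0011 -0.0003 -0.2218] rows>= 7 grip 91.6 F [-0.6 -0.5  0.3]
```

```bash
R='' ; python3 -m pendant '[[[-0.267,-0.0755,0.045],[0,0,-0.222],0.0918],[[-0.267,-0.0755,0.045],[0,0,-0.222],0.0918],[[-0.267,-0.0755,0.045],[0,0,-0.222],0.0918],[[-0.267,-0.0755,0.045],[0,0,-0.222],0.0918],[[-0.267,-0.0755,0.045],[0,0,-0.222],0.0918],[[-0.267,-0.0755,0.045],[0,0,-0.222],0.0918],[[-0.267,-0.0755,0.045],[0,0,-0.222],0.0918],[[-0.267,-0.0755,0.045],[0,0,-0.222],0.0918],[[-0.267,-0.0755,0.045],[0,0,-0.222],0.0918]]'
python3 -c "
from h import *
snap('wrist','w1');rel(412,322,200,np.pi-.149)"
```

```text
time: 0.9
tool_pos: [413.0, 320.9, 359.0]
tcp_rot: [-3.141, -0.001, 2.989]
contact_force: [-0.3, -0.1, -1.1]
grip_width: 91.5
t=0.95 d [-0.0001  0.0002  0.0003] w [-0.0004 -0.0012 -0.0017] rows>= 1 grip 91.7 F [-0.   0.5 -0.3]
```

View pics/w1.png

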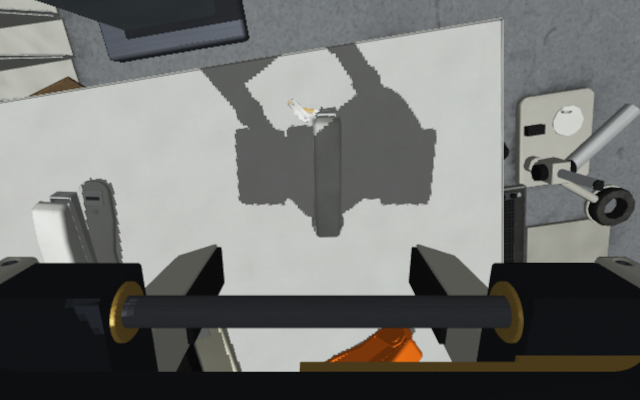

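The wrist view shows the grey stapler upright between the open fingers, with its jaw end at (326,111) and tail at (328,237). The bits at its jaw end, near (300,110), are litter.

```bash
python3 - <<'E'
from h import *
c=dict(np.load('pics/w1.npz'))
for p in[(326,111),(328,237)]:
    for z in (10,35,60): print(p,z,ray(c,*p,z).round(1))
for cx in (398,402,406):
  e=Ro.from_euler('z',-.149).as_matrix()
  print(cx,[proj(c,np.array([cx,323.4,0])+e@[s,0,z]).round()[0].tolist() for s,z in((-56,10),(-56,50),(56,10),(56,40),(56,60))])
im=c['color'][...,::-1][90:250,270:390]; cv2.imwrite('pics/w1c.png',cv2.resize(im,None,fx=4,fy=4,interpolation=cv2.INTER_CUBIC)[:600])
E
```

```text
(326, 111) 10 [348.2 339.2  10. ]
(326, 111) 35 [347.1 338.8  35. ]
(326, 111) 60 [346.  338.3  60. ]
(328, 237) 10 [468.5 323.8  10. ]
(328, 237) 35 [458.3 324.5  35. ]
(328, 237) 60 [448.1 325.2  60. ]
398 [[317.0, 106.0], [317.0, 107.0], [317.0, 224.0], [317.0, 236.0], [317.0, 244.0]]
402 [[317.0, 111.0], [318.0, 113.0], [318.0, 228.0], [318.0, 240.0], [318.0, 249.0]]
406 [[318.0, 115.0], [318.0, 118.0], [318.0, 232.0], [318.0, 244.0], [319.0, 253.0]]
```

View pics/w1c.png

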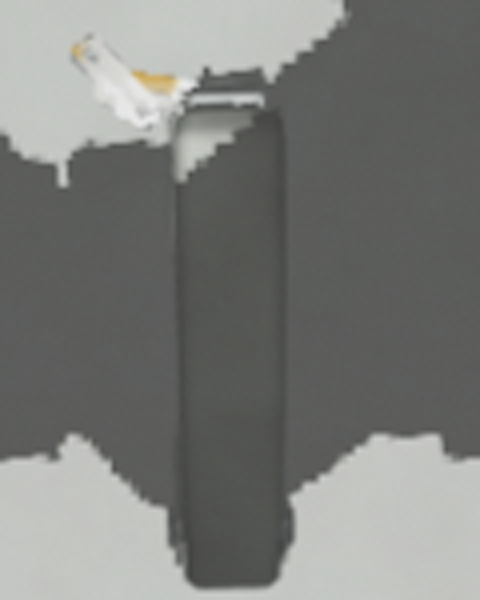

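```bash
python3 -c "
from h import *
rel(412.5,329,52,np.pi-.135)"
```

```text
t=0.95 d [0.0003 0.0072 0.1483] w [-0.0004 -0.0012 -0.0157] rows>= 4 grip 91.7 F [-0.   0.5 -0.3]
```

```bash
python3 -m pendant '[[[0,0.007,0.10],[0,0,-0.015],0.0918],[[0,0.007,0.10],[0,0,-0.015],0.0918],[[0,0.007,0.10],[0,0,-0.015],0.0918],[[0,0.007,0.148],[0,0,-0.015],0.0918],[[0,0.007,0.148],[0,0,-0.015],0.0918],[[0,0.007,0.148],[0,0,-0.015],0.01],[[0,0.007,0.148],[0,0,-0.015],0.01],[[0,0.007,0.148],[0,0,-0.015],0.01],[[0,0.007,0.148],[0,0,-0.015],0.01],[[0,0.007,0.148],[0,0,-0.015],0.01]]'
python3 -m pendant '[[[0,0,0],[0,0,0],0.01],[[0,0,0],[0,0,0],0.01],[[0,0,0],[0,0,0],0.01],[[0,0,0],[0,0,0],0.01]]'
python3 -c "
from h import *
rel(412.5,329,52,np.pi-.135)"
```

```text
time: 1.78
tool_pos: [413.1, 329.5, 213.5]
tcp_rot: [3.139, 0.003, 3.008]
contact_force: [-0.0, 0.3, 0.1]
grip_width: 63.2
time: 2.12
tool_pos: [412.8, 329.1, 211.9]
tcp_rot: [3.141, 0.0, 3.008]
contact_force: [1.0, 0.3, -0.8]
grip_width: 36.3
t=2.12 d [ 0.0003 -0.0001  0.0009] w [0.0002 0.0002 0.0011] rows>= 1 grip 36.3 F [ 1.   0.3 -0.8]
```

```bash
python3 -m pendant '[[[0,0,0],[0,0,0],0.01],[[0,0,0],[0,0,0],0.01],[[0,0,0],[0,0,0],0.01],[[0,0,0],[0,0,0],0.01],[[0,0,0],[0,0,0],0.01],[[0,0,-0.03],[0,0,0],0.01],[[0,0,-0.06],[0,0,0],0.01],[[0,0,-0.1],[0,0,0],0.01],[[0,0,-0.1],[0,0,0],0.01],[[0,0,-0.1],[0,0,0],0.01]]'
python3 -c "
from h import *
snap('wrist','w2')
rel(552,-20,200,np.pi+.0935)"
```

```text
time: 2.95
tool_pos: [413.0, 329.3, 313.6]
tcp_rot: [3.139, 0.004, 3.008]
contact_force: [-0.0, -0.2, -2.8]
grip_width: 20.8
t=3.00 d [-0.1848 -0.3273 -0.0473] w [ 0.0003  0.0005 -0.2273] rows>= 10 grip 20.5 F [-0.3 -0.5 -1.7]
```

View pics/w2.png

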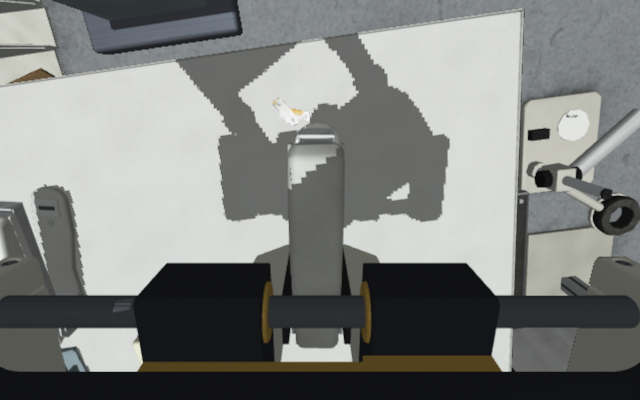

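Grey is held: opening is 20.8, with the jaw end at (318,125) and the tail edge at (317,347).

```bash
cat >> h.py <<'E'
def held(f,pts,o=None):
    "pixel points (u,v,height over underside) to along-stapler x, y from grasp point; underside zu"
    c=dict(np.load(f)); 
    for u,v,z in pts:
        p=ray(c,u,v,z); q=o[1].inv().apply(p-o[0]); print((u,v,z),'along',(-q[0]).round(1),'lat',q[1].round(1))
E
python3 - <<'E'
from h import *
o=get_obs();O=(o['tool_pos'],Ro.from_euler('xyz',o['tcp_rot']))
zu=o['tool_pos'][2]-159-52
held('pics/w2.npz',[(318,125,zu+5),(318,131,zu+5),(317,143,zu+55),(317,347,zu+30),(317,347,zu+50),(317,347,zu+60)],O)
E
```

```text
(318, 125, np.float64(105.78187854890786)) along -64.0 lat 1.6
(318, 131, np.float64(105.78187854890786)) along -61.0 lat 1.7
(317, 143, np.float64(155.78187854890786)) along -61.3 lat 0.9
(317, 347, np.float64(130.78187854890786)) along 52.5 lat 1.2
(317, 347, np.float64(150.78187854890786)) along 36.2 lat 1.0
(317, 347, np.float64(160.78187854890786)) along 28.1 lat 1.0
```

```bash
python3 -c "
from h import *
rel(590,-62,215,np.pi+.0935)"
```

```text
t=3.00 d [-0.2281 -0.3638 -0.0623] w [ 0.0003  0.0005 -0.2273] rows>= 11 grip 20.5 F [-0.3 -0.5 -1.7]
```

```bash
python3 -m pendant '[[[-0.01,-0.01,-0.0623],[0,0,0],0.01],[[-0.01,-0.01,-0.0623],[0,0,0],0.01],[[-0.228,-0.364,-0.0623],[0,0,-0.227],0.01],[[-0.228,-0.364,-0.0623],[0,0,-0.227],0.01],[[-0.228,-0.364,-0.0623],[0,0,-0.227],0.01],[[-0.228,-0.364,-0.0623],[0,0,-0.227],0.01],[[-0.228,-0.364,-0.0623],[0,0,-0.227],0.01],[[-0.228,-0.364,-0.0623],[0,0,-0.227],0.01],[[-0.228,-0.364,-0.0623],[0,0,-0.227],0.01],[[-0.228,-0.364,-0.0623],[0,0,-0.227],0.01]]'
python3 -m pendant '[[[-0.045,-0.07,0],[0,0,0],0.01]]'
python3 -c "
from h import *
rel(590,-62,215,np.pi+.0935)"
```

```text
time: 3.83
tool_pos: [553.9, 17.9, 371.6]
tcp_rot: [3.141, -0.004, -3.049]
contact_force: [1.7, 0.7, -2.7]
grip_width: 20.9
time: 3.92
tool_pos: [578.9, -15.4, 371.6]
tcp_rot: [3.14, -0.005, -3.049]
contact_force: [1.4, 1.1, -0.9]
grip_width: 20.9
t=3.92 d [-0.0067 -0.0475 -0.0025] w [ 0.0012 -0.0054 -0.0012] rows>= 2 grip 20.9 F [ 1.4  1.1 -0.9]
```

```bash
python3 -m pendant '[[[0,-0.04,0],[0,0,0],0.01],[[0,-0.04,0],[0,0,0],0.01],[[0,-0.04,0],[0,0,0],0.01]]'
python3 -c "
from h import *
snap('wrist','w3');rel(590,-62,215,np.pi+.0935)"
```

```text
time: 4.17
tool_pos: [583.1, -54.9, 371.1]
tcp_rot: [3.14, -0.005, -3.052]
contact_force: [-0.1, -0.5, -2.1]
grip_width: 21.1
t=4.22 d [-0.0063 -0.0093 -0.0025] w [ 0.002  -0.0044 -0.0023] rows>= 1 grip 20.6 F [ 0.5  0.5 -1.5]
```

View pics/w3.png

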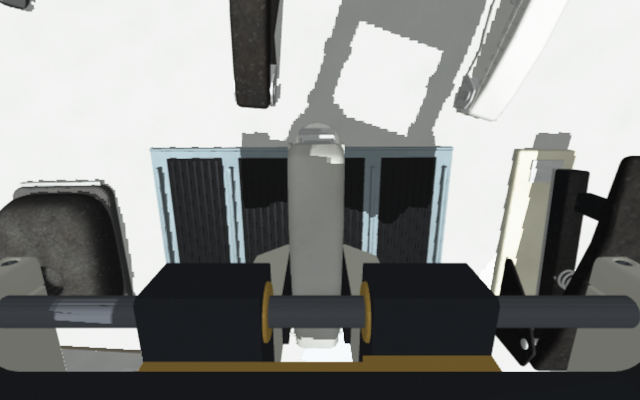

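The wrist view over the stand shows lane linings starting at v≈157: lane4 at u 167-229 and lane1 at u 380-437. The stand's front edge runs from (152,149) to (452,148), and the heavy stapler's base is at u≥495.

```bash
python3 - <<'E'
from h import *
c=dict(np.load('pics/w3.npz'))
a=[ray(c,152,149,z) for z in(0,10)]+[ray(c,452,148,z) for z in(0,10)]
print(np.round(a,1), 'width',np.linalg.norm(a[0]-a[2]).round(1),np.linalg.norm(a[1]-a[3]).round(1))
d=a[2]-a[0];print('yaw',np.arctan2(-d[0],d[1]).round(4))
for (u,v) in[(167,157),(229,157),(380,157),(437,157),(256,264),(177,264)]: print((u,v),ray(c,u,v,6.5).round(1))
R=Ro.from_euler('z',.0935)
for i,k in enumerate((105,35,-35,-105)):
    ctr=np.array([632.2,-65.5,6.5])+R.apply([0,k,0]); print('lane',i+1,ctr.round(1),proj(c,[ctr+R.apply([-71,s*27,0]) for s in(-1,1)]).round().tolist())
E
```

```text
[[ 566.6 -218.2    0. ]
 [ 564.8 -213.7   10. ]
 [ 539.2   76.1    0. ]
 [ 538.2   72.1   10. ]] width 295.5 287.1
yaw 0.0927
(167, 157) [ 571.9 -201.1    6.5]
(229, 157) [ 566.5 -141.     6.5]
(380, 157) [553.4   5.4   6.5]
(437, 157) [548.5  60.7   6.5]
(256, 264) [ 678.8 -110.2    6.5]
(177, 264) [ 686.3 -194.     6.5]
lane 1 [622.4  39.    6.5] [[380.0, 158.0], [435.0, 158.0]]
lane 2 [628.9 -30.7   6.5] [[308.0, 158.0], [364.0, 158.0]]
lane 3 [ 635.5 -100.3    6.5] [[236.0, 158.0], [292.0, 158.0]]
lane 4 [ 642.  -170.     6.5] [[164.0, 159.0], [220.0, 158.0]]
```

```bash
python3 -c "
from h import *
rel(664.5,-168,110,np.pi+.0935)"
```

```text
t=4.22 d [-0.0713 -0.1219  0.102 ] w [ 0.002  -0.0044 -0.0023] rows>= 5 grip 20.6 F [ 0.5  0.5 -1.5]
```

```bash
python3 -m pendant '[[[-0.0713,-0.122,0.02],[0.002,-0.0044,-0.002],0.01],[[-0.0713,-0.122,0.02],[0.002,-0.0044,-0.002],0.01],[[-0.0713,-0.122,0.02],[0.002,-0.0044,-0.002],0.01],[[-0.0713,-0.122,0.102],[0.002,-0.0044,-0.002],0.01],[[-0.0713,-0.122,0.102],[0.002,-0.0044,-0.002],0.01],[[-0.0713,-0.122,0.102],[0.002,-0.0044,-0.002],0.01],[[-0.0713,-0.122,0.102],[0.002,-0.0044,-0.002],0.01],[[-0.0713,-0.122,0.102],[0.002,-0.0044,-0.002],0.01]]'
python3 -c "
from h import *
rel(664.5,-168,58.5,np.pi+.0935)"
```

```text
time: 4.88
tool_pos: [665.9, -165.9, 273.2]
tcp_rot: [-3.14, 0.005, -3.045]
contact_force: [0.7, -0.7, -0.8]
grip_width: 21.0
t=4.88 d [ 0.0018 -0.0018  0.0557] w [-0.0018  0.0049  0.0034] rows>= 2 grip 21.0 F [ 0.7 -0.7 -0.8]
```

```bash
python3 -m pendant '[[[0.0018,-0.0018,0.03],[-0.0018,0.0049,0.0034],0.01],[[0.0018,-0.0018,0.045],[-0.0018,0.0049,0.0034],0.01],[[0.0018,-0.0018,0.05],[-0.0018,0.0049,0.0034],0.01],[[0.0018,-0.0018,0.053],[-0.0018,0.0049,0.0034],0.01],[[0.0018,-0.0018,0.0555],[-0.0018,0.0049,0.0034],0.01],[[0.0018,-0.0018,0.0555],[-0.0018,0.0049,0.0034],0.01]]'
python3 -c "
from h import *
rel(664.5,-168,58.5,np.pi+.0935)"
```

```text
time: 5.38
tool_pos: [664.7, -169.2, 218.4]
tcp_rot: [-3.14, 0.002, -3.049]
contact_force: [0.1, -0.6, -2.7]
grip_width: 20.7
t=5.38 d [0.0001 0.0013 0.0009] w [-0.0014  0.0023 -0.0012] rows>= 1 grip 20.7 F [ 0.1 -0.6 -2.7]
```

```bash
python3 -m pendant '[[[0,0.001,0.001],[0,0,0],0.045],[[0,0.001,0.001],[0,0,0],0.045],[[0,0.001,0.001],[0,0,0],0.045],[[0,0.001,0.001],[0,0,0],0.045],[[0,0.001,0.001],[0,0,0],0.045],[[0,0.001,-0.04],[0,0,0],0.045],[[0,0.001,-0.08],[0,0,0],0.045],[[0.03,0.001,-0.12],[0,0,0],0.09],[[0.07,0.001,-0.14],[0,0,0],0.09],[[0.07,0.001,-0.14],[0,0,0],0.09]]'
python3 -c "
from h import *
snap('wrist','w4');rel(450,-114,215,np.pi+.026)
o=get_obs()"
```

```text
time: 6.22
tool_pos: [592.0, -175.3, 361.3]
tcp_rot: [-3.138, 0.003, -3.05]
contact_force: [1.7, 0.2, 0.3]
grip_width: 60.9
t=6.27 d [ 0.1358  0.074  -0.0139] w [-0.0027  0.0032  0.0646] rows>= 4 grip 64.6 F [ 1.  -0.1  0.8]
```

View pics/w4.png

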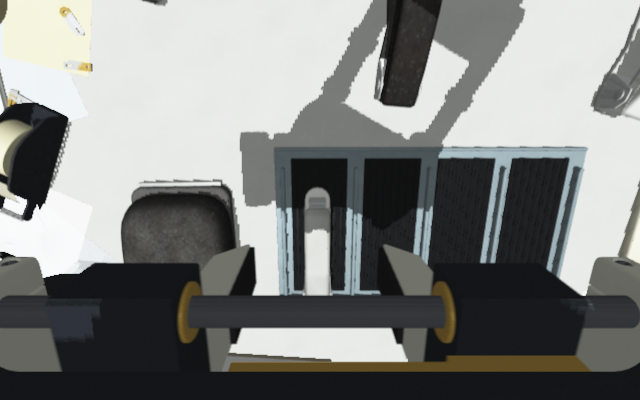

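Grey is in lane4, straight, with its base tip at (317,187). Lane4's floor spans u 291-347.

```bash
cat >> h.py <<'E'
def instand(f,u,v,z):
    p=ray(dict(np.load(f)),u,v,z); q=Ro.from_euler('z',-.0935).apply(p-np.array([632.2,-65.5,0])); print('stand x',(q[0]-77).round(1),'y',q[1].round(1))
E
python3 -c "
from h import *
instand('pics/w4.npz',317,187,12);instand('pics/w4.npz',316,285,70);instand('pics/w4.npz',291,159,6.5);instand('pics/w4.npz',347,159,6.5)
rel(450,-114,215,np.pi+.026)"
python3 -m pendant '[[[0.1358,0.074,-0.0139],[-0.0027,0.0032,0.0646],0.0918],[[0.1358,0.074,-0.0139],[-0.0027,0.0032,0.0646],0.0918],[[0.1358,0.074,-0.0139],[-0.0027,0.0032,0.0646],0.0918],[[0.1358,0.074,-0.0139],[-0.0027,0.0032,0.0646],0.0918],[[0.1358,0.074,-0.0139],[-0.0027,0.0032,0.0646],0.0918],[[0.1358,0.074,-0.0139],[-0.0027,0.0032,0.0646],0.0918],[[0.1358,0.074,-0.0139],[-0.0027,0.0032,0.0646],0.0918]]'
python3 -c "
from h import *
snap('wrist','w5');rel(450,-114,215,np.pi+.026)"
```

```text
stand x -122.3 y -106.0
stand x -50.6 y -106.9
stand x -148.3 y -130.6
stand x -148.2 y -77.6
t=6.27 d [ 0.1358  0.074  -0.0139] w [-0.0027  0.0032  0.0646] rows>= 4 grip 64.6 F [ 1.  -0.1  0.8]
time: 6.85
tool_pos: [453.6, -114.1, 370.4]
tcp_rot: [3.14, -0.003, -3.114]
contact_force: [0.3, -0.8, 0.2]
grip_width: 91.5
t=6.90 d [ 0.0038  0.0003 -0.0037] w [ 0.0022 -0.003   0.0011] rows>= 1 grip 91.3 F [-0.2  0.1  0.7]
```

View pics/w5.png

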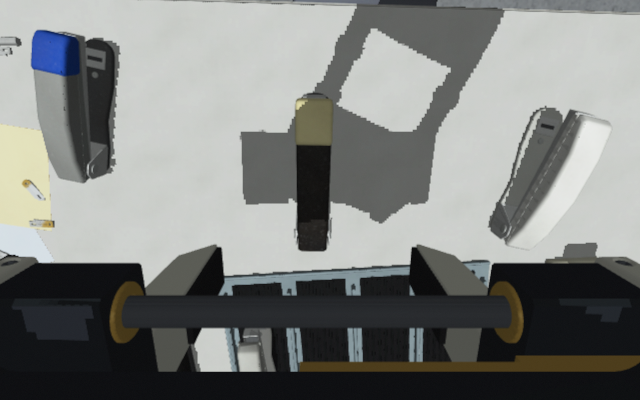

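Black stands upright, with its base tip at (314,94), tail at (312,250), cream cap at the jaws and a straight axis.

```bash
python3 - <<'E'
from h import *
c=dict(np.load('pics/w5.npz'))
for u,v,z in[(314,94,8),(314,98,60),(312,250,25),(312,250,40),(312,250,60)]: print((u,v,z),ray(c,u,v,z).round(1))
print('grey tail',end=' ');instand('pics/w5.npz',255,370,60)
# white, blue hints
for n,j,t,z in(('white',(595,118),(520,247),60),('blue',(55,40),(72,180),58)): print(n,ray(c,*j,z).round(),ray(c,*t,z).round())
rel(450,-110,55,np.pi+.02)
E
```

```text
(314, 94, 8) [ 371.7 -117.7    8. ]
(314, 98, 60) [ 375.  -117.4   60. ]
(312, 250, 25) [ 520.1 -115.8   25. ]
(312, 250, 40) [ 513.3 -115.8   40. ]
(312, 250, 60) [ 504.3 -115.9   60. ]
grey tail stand x -83.4 y -103.7
white [384. 107.  60.] [497.  68.  60.]
blue [ 339. -313.   58.] [ 447. -319.   58.]
t=6.90 d [0.0032 0.004  0.1563] w [ 0.0022 -0.003   0.0071] rows>= 4 grip 91.3 F [-0.2  0.1  0.7]
```

```bash
python3 -m pendant '[[[0,-0.0025,0.1],[0.002,-0.003,0.007],0.0918],[[0,-0.0025,0.1],[0.002,-0.003,0.007],0.0918],[[0,-0.0025,0.1],[0.002,-0.003,0.007],0.0918],[[0,-0.0025,0.1535],[0.002,-0.003,0.007],0.0918],[[0,-0.0025,0.1535],[0.002,-0.003,0.007],0.0918],[[0,-0.0025,0.1535],[0.002,-0.003,0.007],0.015],[[0,-0.0025,0.1535],[0.002,-0.003,0.007],0.015],[[0,-0.0025,0.1535],[0.002,-0.003,0.007],0.015],[[0,-0.0025,0.1535],[0.002,-0.003,0.007],0.015],[[0,-0.0025,0.1535],[0.002,-0.003,0.007],0.015]]'
python3 -m pendant '[[[0,0,0],[0,0,0],0.015],[[0,0,0],[0,0,0],0.015],[[0,0,0],[0,0,0],0.015],[[0,0,0],[0,0,0],0.015],[[0,0,0],[0,0,0],0.015],[[0,0,0],[0,0,0],0.015],[[0,0,0],[0,0,0],0.015],[[0,0,0],[0,0,0],0.015]]'
python3 -c "
from h import *
rel(453.5,-116.5,58,np.pi+.02)"
```

```text
time: 7.73
tool_pos: [452.5, -116.1, 218.2]
tcp_rot: [-3.141, 0.002, -3.121]
contact_force: [0.2, -0.2, 0.2]
grip_width: 63.2
time: 8.4
tool_pos: [452.0, -115.9, 217.1]
tcp_rot: [3.141, -0.001, -3.121]
contact_force: [-0.5, -0.3, 2.4]
grip_width: 27.0
t=8.40 d [-0.0015 -0.0007  0.0001] w [ 0.0003 -0.0006  0.0002] rows>= 1 grip 27.0 F [-0.5 -0.3  2.4]
```

```bash
python3 -m pendant '[[[0,0,0],[0,0,0],0.015],[[0,0,-0.03],[0,0,0],0.015],[[0,0,-0.07],[0,0,0],0.015],[[0,0,-0.11],[0,0,0],0.015],[[0,0,-0.15],[0,0,0],0.015],[[0,0,-0.15],[0,0,0],0.015],[[0,0,-0.15],[0,0,0],0.015],[[0,0,-0.15],[0,0,0],0.015]]'
python3 -c "
from h import *
snap('wrist','w6',crop=(200,40,440,280),scale=2.5)
R=Ro.from_euler('z',.0935)
g=np.array([632.2,-65.5,0])+R.apply([-2+6.5,105-3,0]);print(g.round(1))
rel(g[0],g[1],205,np.pi+.0935)"
```

```text
time: 9.07
tool_pos: [451.6, -115.7, 366.0]
tcp_rot: [3.14, -0.002, -3.121]
contact_force: [-0.4, 0.3, -2.8]
grip_width: 26.7
[627.2  36.5   0. ]
t=9.12 d [-0.1787  0.1485  0.0009] w [ 0.0021 -0.0038 -0.0733] rows>= 6 grip 26.8 F [-0.5  0.2 -2.5]
```

View pics/w6.png

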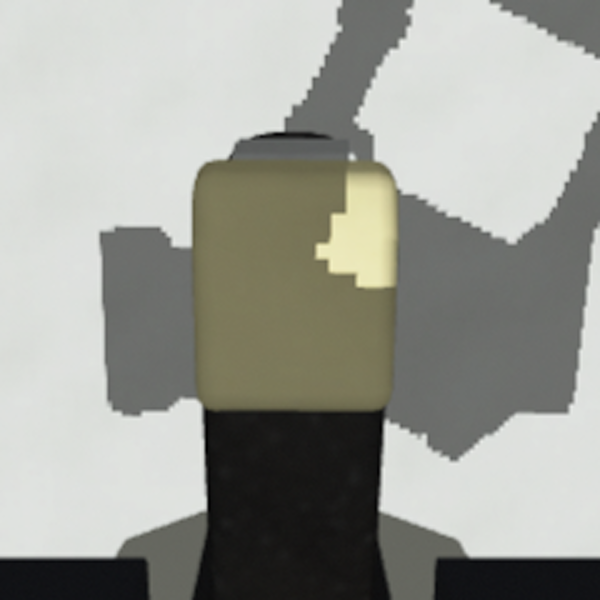

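Black is held straight (opening 26.8), with its base tip at full-image pixel (317,93).

```bash
python3 - <<'E'
from h import *
o=get_obs();O=(o['tool_pos'],Ro.from_euler('xyz',o['tcp_rot']))
zu=149
held('pics/w6.npz',[(317,93,zu+3),(317,93,zu+8),(317,93,zu+14)],O)
E
```

```text
(317, 93, 152) along -80.6 lat 0.1
(317, 93, 157) along -80.6 lat 0.1
(317, 93, 163) along -80.5 lat 0.1
```

```bash
python3 -m pendant '[[[-0.1787,0.1485,0],[0.002,-0.0038,-0.0733],0.015],[[-0.1787,0.1485,0],[0.002,-0.0038,-0.0733],0.015],[[-0.1787,0.1485,0],[0.002,-0.0038,-0.0733],0.015],[[-0.1787,0.1485,0],[0.002,-0.0038,-0.0733],0.015],[[-0.1787,0.1485,0],[0.002,-0.0038,-0.0733],0.015],[[-0.1787,0.1485,0],[0.002,-0.0038,-0.0733],0.015],[[-0.1787,0.1485,0],[0.002,-0.0038,-0.0733],0.015],[[-0.1787,0.1485,0],[0.002,-0.0038,-0.0733],0.015],[[-0.1787,0.1485,0],[0.002,-0.0038,-0.0733],0.015]]'
python3 -c "
from h import *
rel(629.2,36.7,65,np.pi+.0935)"
```

```text
time: 9.87
tool_pos: [627.2, 35.9, 364.6]
tcp_rot: [-3.14, -0.002, -3.048]
contact_force: [-0.9, -0.1, -2.2]
grip_width: 27.2
t=9.87 d [-0.0023  0.0008  0.1406] w [-0.0013 -0.0015  0.    ] rows>= 4 grip 27.2 F [-0.9 -0.1 -2.2]
```

```bash
python3 -m pendant '[[[-0.0023,0.0008,0.035],[-0.0013,-0.0015,0],0.015],[[-0.0023,0.0008,0.065],[-0.0013,-0.0015,0],0.015],[[-0.0023,0.0008,0.09],[-0.0013,-0.0015,0],0.015],[[-0.0023,0.0008,0.11],[-0.0013,-0.0015,0],0.015],[[-0.0023,0.0008,0.125],[-0.0013,-0.0015,0],0.015],[[-0.0023,0.0008,0.133],[-0.0013,-0.0015,0],0.015],[[-0.0023,0.0008,0.1375],[-0.0013,-0.0015,0],0.015],[[-0.0023,0.0008,0.1395],[-0.0013,-0.0015,0],0.015],[[-0.0023,0.0008,0.1395],[-0.0013,-0.0015,0],0.015]]'
python3 -c "
from h import *
rel(629.2,36.7,64.5,np.pi+.0935)"
```

```text
time: 10.62
tool_pos: [630.4, 36.6, 227.9]
tcp_rot: [-3.141, 0.005, -3.049]
contact_force: [-0.0, -0.0, -1.0]
grip_width: 26.4
t=10.62 d [0.0012 0.0002 0.0044] w [-0.0005  0.0051 -0.0005] rows>= 1 grip 26.4 F [-0. -0. -1.]
```

```bash
python3 -m pendant '[[[0.001,0,0.001],[0,0,0],0.015],[[0.001,0,0.001],[0,0,0],0.015],[[0.001,0,0.001],[0,0,0],0.015]]'
python3 -c "
from h import *
rel(629.2,36.7,64.5,np.pi+.0935)"
```

```text
time: 10.87
tool_pos: [629.5, 36.9, 227.3]
tcp_rot: [-3.141, 0.006, -3.048]
contact_force: [0.0, 0.5, -3.1]
grip_width: 27.2
t=10.87 d [ 0.0003 -0.0002  0.0038] w [-0.0006  0.0058  0.    ] rows>= 1 grip 27.2 F [ 0.   0.5 -3.1]
```

```bash
python3 -m pendant '[[[0,0,0.0015],[0,0.005,0],0.015],[[0,0,0.003],[0,0.005,0],0.015],[[0,0,0.003],[0,0.005,0],0.015],[[0,0,0.003],[0,0.005,0],0.015]]'
python3 -c "
from h import *
rel(629.2,36.7,64.5,np.pi+.0935)"
```

```text
time: 11.2
tool_pos: [629.5, 36.9, 223.6]
tcp_rot: [-3.141, 0.0, -3.048]
contact_force: [0.0, 0.3, -0.3]
grip_width: 27.3
t=11.20 d [ 0.0003 -0.0002  0.0001] w [-0.0004  0.      0.0001] rows>= 1 grip 27.3 F [ 0.   0.3 -0.3]
```

Down and touching. Next I release, rise straight up and go towards white.

```bash
python3 -m pendant '[[[0,0,0],[0,0,0],0.045],[[0,0,0],[0,0,0],0.045],[[0,0,0],[0,0,0],0.045],[[0,0,0],[0,0,0],0.045],[[0,0,-0.03],[0,0,0],0.045],[[0,0,-0.07],[0,0,0],0.045],[[0,0,-0.11],[0,0,0],0.05],[[0,0,-0.14],[0,0,0],0.09],[[0.07,-0.03,-0.14],[0,0,0],0.09],[[0.07,-0.03,-0.14],[0,0,0],0.09]]'
python3 -m pendant '[[[0.01,0,0],[0,0,0],0.09],[[0.01,0,0],[0,0,0],0.09],[[0.01,0,0],[0,0,0],0.09]]'
python3 -c "
from h import *
snap('wrist','w7');rel(450,87,210,np.pi-.25)"
```

```text
time: 12.03
tool_pos: [562.5, 0.5, 366.0]
tcp_rot: [-3.14, 0.006, -3.046]
contact_force: [-0.5, -0.6, -0.3]
grip_width: 65.7
time: 12.28
tool_pos: [552.7, -0.5, 364.1]
tcp_rot: [-3.141, 0.001, -3.049]
contact_force: [-0.2, 0.3, 1.5]
grip_width: 85.5
t=12.33 d [ 0.0946  0.0965 -0.0053] w [-3.000e-04  1.000e-03  3.434e-01] rows>= 4 grip 87.9 F [ 0.4  0.1 -0.2]
```

View pics/w7.png

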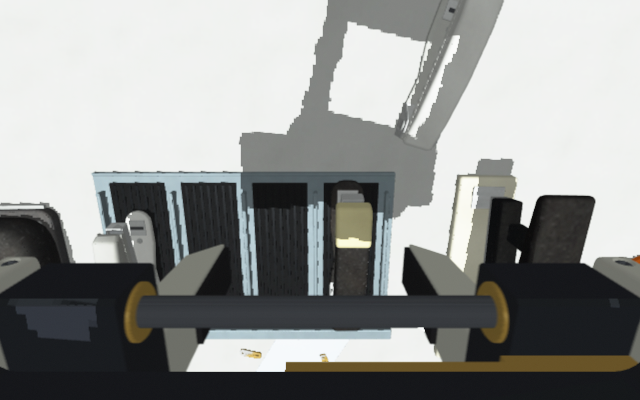

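Black stands in lane1, with its base tip at (348,181). Grey's tip is at (138,211), and the heavy stapler is untouched at right.

```bash
python3 -c "
from h import *
f='pics/w7.npz'
for u,v,z in[(348,181,12),(138,211,12),(113,183,6.5),(250,184,6.5),(308,184,6.5),(353,245,76),(349,205,80)]: print(u,v,end=' ');instand(f,u,v,z)"
python3 -m pendant '[[[0.0946,0.0965,-0.005],[0,0.001,0.343],0.0918],[[0.0946,0.0965,-0.005],[0,0.001,0.343],0.0918],[[0.0946,0.0965,-0.005],[0,0.001,0.343],0.0918],[[0.0946,0.0965,-0.005],[0,0.001,0.343],0.0918],[[0.0946,0.0965,-0.005],[0,0.001,0.343],0.0918],[[0.0946,0.0965,-0.005],[0,0.001,0.343],0.0918],[[0.0946,0.0965,-0.005],[0,0.001,0.343],0.0918]]'
python3 -c "
from h import *
snap('wrist','w8');rel(450,87,210,np.pi-.25)"
```

```text
348 181 stand x -151.3 y 102.4
138 211 stand x -121.1 y -103.1
113 183 stand x -148.0 y -126.1
250 184 stand x -147.0 y 7.4
308 184 stand x -147.0 y 63.9
353 245 stand x -112.9 y 102.0
349 205 stand x -148.3 y 97.4
time: 12.92
tool_pos: [451.0, 86.6, 368.6]
tcp_rot: [-3.141, 0.0, 2.893]
contact_force: [0.5, 0.6, 0.2]
grip_width: 91.7
t=12.97 d [ 0.001   0.0004 -0.0006] w [-0.0007 -0.0005  0.0006] rows>= 1 grip 91.7 F [ 0.1 -0.4  0.2]
```

View pics/w8.png

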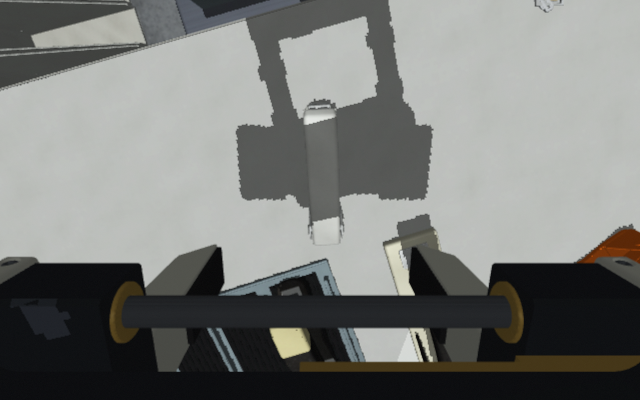

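White is upright: tip (320,101), tail (325,243).

```bash
python3 - <<'E'
from h import *
c=dict(np.load('pics/w8.npz'))
for u,v,z in[(320,101,8),(325,243,25),(325,243,40)]: print((u,v,z),ray(c,u,v,z).round(1))
print('heavy base front corners',ray(c,388,240,10).round(),ray(c,436,228,10).round())
rel(450,87,55,np.pi-.25)
E
```

```text
(320, 101, 8) [379.3 107.9   8. ]
(325, 243, 25) [510.4  80.   25. ]
(325, 243, 40) [504.   81.2  40. ]
heavy base front corners [529. 142.  10.] [528. 192.  10.]
t=12.97 d [0.001  0.0006 0.1544] w [-0.0007 -0.0005  0.0006] rows>= 4 grip 91.7 F [ 0.1 -0.4  0.2]
```

```bash
python3 -c "
from h import *
rel(447.8,93,54,np.pi-.21)"
```

```text
t=12.97 d [0.0046 0.0058 0.1554] w [-0.0007 -0.0005 -0.0394] rows>= 4 grip 91.7 F [ 0.1 -0.4  0.2]
```

```bash
python3 -m pendant '[[[0.0046,0.0058,0.1],[-0.0007,-0.0005,-0.0394],0.0918],[[0.0046,0.0058,0.1],[-0.0007,-0.0005,-0.0394],0.0918],[[0.0046,0.0058,0.1],[-0.0007,-0.0005,-0.0394],0.0918],[[0.0046,0.0058,0.155],[-0.0007,-0.0005,-0.0394],0.0918],[[0.0046,0.0058,0.155],[-0.0007,-0.0005,-0.0394],0.0918],[[0.0046,0.0058,0.155],[-0.0007,-0.0005,-0.0394],0.015],[[0.0046,0.0058,0.155],[-0.0007,-0.0005,-0.0394],0.015],[[0.0046,0.0058,0.155],[-0.0007,-0.0005,-0.0394],0.015],[[0.0046,0.0058,0.155],[-0.0007,-0.0005,-0.0394],0.015],[[0.0046,0.0058,0.155],[-0.0007,-0.0005,-0.0394],0.015]]'
python3 -m pendant '[[[0,0,0],[0,0,0],0.015],[[0,0,0],[0,0,0],0.015],[[0,0,0],[0,0,0],0.015],[[0,0,0],[0,0,0],0.015],[[0,0,0],[0,0,0],0.015],[[0,0,0],[0,0,0],0.015],[[0,0,0],[0,0,0],0.015],[[0,0,0],[0,0,0],0.015],[[0,0,0],[0,0,0],0.015]]'
python3 -c "
from h import *
rel(447.8,93,54,np.pi-.21)"
python3 -m pendant '[[[0,0,-0.03],[0,0,0],0.015],[[0,0,-0.07],[0,0,0],0.015],[[0,0,-0.11],[0,0,0],0.015],[[0,0,-0.15],[0,0,0],0.015],[[0,0,-0.15],[0,0,0],0.015],[[0,0,-0.15],[0,0,0],0.015],[[0,0,-0.15],[0,0,0],0.015]]'
python3 -c "
from h import *
snap('wrist','w9',crop=(220,60,420,260),scale=2.5)
rel(624,-31,204,np.pi+.0935)"
```

```text
time: 13.8
tool_pos: [446.8, 93.5, 214.7]
tcp_rot: [3.141, 0.002, 2.931]
contact_force: [-0.4, 1.1, -1.0]
grip_width: 63.5
time: 14.55
tool_pos: [446.2, 93.6, 213.5]
tcp_rot: [3.141, -0.001, 2.932]
contact_force: [-0.4, 0.9, 1.5]
grip_width: 25.3
t=14.55 d [-0.0017 -0.0003  0.0005] w [ 0.0001 -0.0008 -0.    ] rows>= 1 grip 25.3 F [-0.4  0.9  1.5]
time: 15.13
tool_pos: [445.7, 93.5, 362.5]
tcp_rot: [-3.141, -0.003, 2.931]
contact_force: [-0.7, -0.6, -3.6]
grip_width: 25.4
t=15.18 d [-0.2004 -0.0846 -0.002 ] w [-2.000e-04 -4.300e-03 -3.036e-01] rows>= 6 grip 25.2 F [-0.9 -0.6 -2.6]
```

View pics/w9.png

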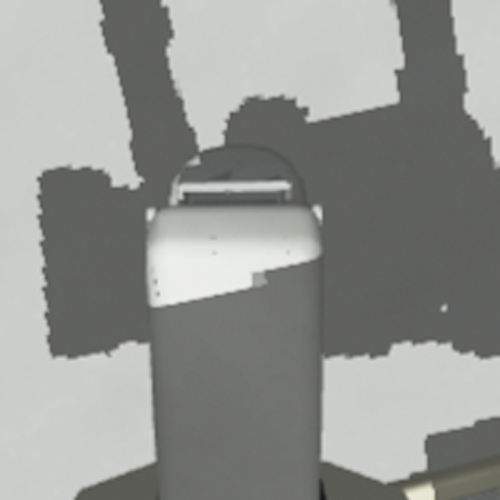

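White is held (opening 25.3), with its base tip at full-image (315,118).

```bash
python3 - <<'E'
from h import *
o=get_obs();O=(o['tool_pos'],Ro.from_euler('xyz',o['tcp_rot']))
c=dict(np.load('pics/w9.npz'))
p=ray(c,315,118,157);q=O[1].inv().apply(p-O[0]);print(-q[0],q[1])
off=-66+ -(-q[0])
print('off',off)
g=np.array([632.2,-65.5,0])+Ro.from_euler('z',.0935).apply([6+off,35,0]);print(g)
rel(g[0],g[1],204,np.pi+.0935)
E
```

```text
-68.36232067386426 -0.7197885046948453
off 2.362320673864261
[637.25806063 -29.8721397    0.        ]
t=15.18 d [-0.2131 -0.0807 -0.002 ] w [-2.000e-04 -4.300e-03 -3.036e-01] rows>= 6 grip 25.2 F [-0.9 -0.6 -2.6]
```

```bash
python3 -m pendant '[[[-0.213,-0.081,-0.002],[0,-0.0043,-0.3036],0.015],[[-0.213,-0.081,-0.002],[0,-0.0043,-0.3036],0.015],[[-0.213,-0.081,-0.002],[0,-0.0043,-0.3036],0.015],[[-0.213,-0.081,-0.002],[0,-0.0043,-0.3036],0.015],[[-0.213,-0.081,-0.002],[0,-0.0043,-0.3036],0.015],[[-0.213,-0.081,-0.002],[0,-0.0043,-0.3036],0.015],[[-0.213,-0.081,-0.002],[0,-0.0043,-0.3036],0.015],[[-0.213,-0.081,-0.002],[0,-0.0043,-0.3036],0.015],[[-0.213,-0.081,-0.002],[0,-0.0043,-0.3036],0.015],[[-0.213,-0.081,-0.002],[0,-0.0043,-0.3036],0.015]]'
python3 -c "
from h import *
rel(637.3,-29.9,64,np.pi+.0935)"
```

```text
time: 16.02
tool_pos: [636.9, -29.3, 364.3]
tcp_rot: [3.141, 0.001, -3.047]
contact_force: [-0.8, 0.6, -2.9]
grip_width: 25.2
t=16.02 d [-0.0002 -0.0007  0.1413] w [0.0005 0.001  0.0008] rows>= 4 grip 25.2 F [-0.8  0.6 -2.9]
```

```bash
python3 -m pendant '[[[0,0,0.035],[0,0,0],0.015],[[0,0,0.065],[0,0,0],0.015],[[0,0,0.09],[0,0,0],0.015],[[0,0,0.11],[0,0,0],0.015],[[0,0,0.125],[0,0,0],0.015],[[0,0,0.133],[0,0,0],0.015],[[0,0,0.139],[0,0,0],0.015],[[0,0,0.139],[0,0,0],0.015],[[0,0,0.139],[0,0,0],0.015]]'
python3 -c "
from h import *
rel(637.3,-29.9,61,np.pi+.0935)"
```

```text
time: 16.77
tool_pos: [638.3, -29.8, 227.1]
tcp_rot: [-3.141, 0.005, -3.048]
contact_force: [-0.7, 0.0, -2.8]
grip_width: 25.3
t=16.77 d [0.001  0.     0.0071] w [-0.0006  0.0045  0.0004] rows>= 1 grip 25.3 F [-0.7  0.  -2.8]
```

```bash
python3 -m pendant '[[[0.001,0,0.003],[0,0.0045,0],0.015],[[0.001,0,0.005],[0,0.0045,0],0.015],[[0.001,0,0.0063],[0,0.0045,0],0.015],[[0.001,0,0.0063],[0,0.0045,0],0.015],[[0.001,0,0.0063],[0,0.0045,0],0.015]]'
python3 -c "
from h import *
rel(637.3,-29.9,61,np.pi+.0935)"
```

```text
time: 17.18
tool_pos: [637.2, -30.2, 220.2]
tcp_rot: [-3.141, -0.001, -3.048]
contact_force: [0.2, 0.2, -2.2]
grip_width: 25.5
t=17.18 d [-0.0001  0.0003  0.0002] w [-0.0004 -0.0008 -0.    ] rows>= 1 grip 25.5 F [ 0.2  0.2 -2.2]
```

```bash
python3 -m pendant '[[[0,0,0.0003],[0,0,0],0.045],[[0,0,0.0003],[0,0,0],0.045],[[0,0,0.0003],[0,0,0],0.045],[[0,0,0.0003],[0,0,0],0.045],[[0,0,-0.03],[0,0,0],0.045],[[0,0,-0.07],[0,0,0],0.045],[[0,0,-0.11],[0,0,0],0.05],[[0,0,-0.14],[0,0,0],0.09],[[0.04,-0.02,-0.15],[0,0,0],0.09],[[0.07,-0.04,-0.15],[0,0,0],0.09]]'
python3 -c "
from h import *
rel(400,-319,210,np.pi-.1)"
```

```text
time: 18.02
tool_pos: [571.6, -75.8, 373.6]
tcp_rot: [-3.139, 0.006, -3.045]
contact_force: [0.4, -1.2, -0.3]
grip_width: 65.2
t=18.02 d [ 0.1943 -0.2255  0.0041] w [-0.0023  0.0065  0.1966] rows>= 8 grip 65.2 F [ 0.4 -1.2 -0.3]
```

```bash
python3 -m pendant '[[[0.194,-0.2255,0.004],[0,0,0.197],0.0918],[[0.194,-0.2255,0.004],[0,0,0.197],0.0918],[[0.194,-0.2255,0.004],[0,0,0.197],0.0918],[[0.194,-0.2255,0.004],[0,0,0.197],0.0918],[[0.194,-0.2255,0.004],[0,0,0.197],0.0918],[[0.194,-0.2255,0.004],[0,0,0.197],0.0918],[[0.194,-0.2255,0.004],[0,0,0.197],0.0918],[[0.194,-0.2255,0.004],[0,0,0.197],0.0918],[[0.194,-0.2255,0.004],[0,0,0.197],0.0918],[[0.194,-0.2255,0.004],[0,0,0.197],0.0918]]'
python3 -c "
from h import *
snap('wrist','w10');rel(400,-319,54,np.pi-.1)"
```

```text
time: 18.85
tool_pos: [399.3, -319.1, 366.5]
tcp_rot: [-3.141, -0.001, 3.037]
contact_force: [0.4, 0.2, 0.5]
grip_width: 91.7
t=18.90 d [-0.0004 -0.0006  0.1535] w [-0.0001 -0.0006 -0.0032] rows>= 4 grip 91.8 F [ 0.5  0.  -0.2]
```

View pics/w10.png

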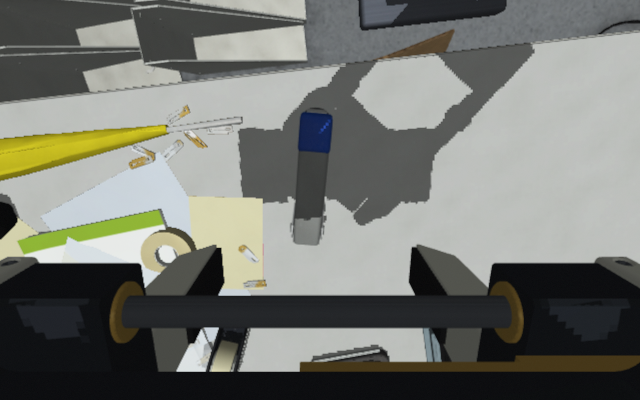

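Blue stands with its cap to the robot, tip (316,108), tail (306,243). Only flat litter lies under the left finger.

```bash
python3 - <<'E'
from h import *
c=dict(np.load('pics/w10.npz'))
a=ray(c,316,108,8);b=ray(c,306,243,32);print(a.round(1),b.round(1))
y=np.arctan2(b[1]-a[1],b[0]-a[0]);e=np.array([np.cos(y),np.sin(y)]);ctr=a[:2]+62.5*e;print(y,ctr,np.linalg.norm(b-a))
g=ctr+6*e;rel(g[0],g[1],53,np.pi+y)
print(ray(c,168,250,20).round())
E
```

```text
[ 330.8 -312.3    8. ] [ 453.  -334.7   32. ]
-0.18149069988035443 [ 392.26145956 -323.55768415] 126.54157270977531
t=18.90 d [ 0.0009 -0.0064  0.1545] w [-0.0001 -0.0006  0.0783] rows>= 4 grip 91.8 F [ 0.5  0.  -0.2]
[ 451. -474.   20.]
```

```bash
python3 -m pendant '[[[0.001,-0.0064,0.1],[0,0,0.078],0.0918],[[0.001,-0.0064,0.1],[0,0,0.078],0.0918],[[0.001,-0.0064,0.1],[0,0,0.078],0.0918],[[0.001,-0.0064,0.1545],[0,0,0.078],0.0918],[[0.001,-0.0064,0.1545],[0,0,0.078],0.0918],[[0.001,-0.0064,0.1545],[0,0,0.078],0.012],[[0.001,-0.0064,0.1545],[0,0,0.078],0.012],[[0.001,-0.0064,0.1545],[0,0,0.078],0.012],[[0.001,-0.0064,0.1545],[0,0,0.078],0.012],[[0.001,-0.0064,0.1545],[0,0,0.078],0.012]]'
python3 -m pendant '[[[0,0,0],[0,0,0],0.012],[[0,0,0],[0,0,0],0.012],[[0,0,0],[0,0,0],0.012],[[0,0,0],[0,0,0],0.012],[[0,0,0],[0,0,0],0.012],[[0,0,0],[0,0,0],0.012],[[0,0,0],[0,0,0],0.012],[[0,0,0],[0,0,0],0.012],[[0,0,0],[0,0,0],0.012]]'
python3 -m pendant '[[[0,0,-0.03],[0,0,0],0.012],[[0,0,-0.07],[0,0,0],0.012],[[0,0,-0.11],[0,0,0],0.012],[[0,0,-0.15],[0,0,0],0.012],[[0,0,-0.15],[0,0,0],0.012],[[0,0,-0.15],[0,0,0],0.012],[[0,0,-0.15],[0,0,0],0.012]]'
python3 -c "
from h import *
snap('wrist','w11',crop=(220,60,420,260),scale=2.5)"
```

```text
time: 19.73
tool_pos: [398.1, -325.5, 213.4]
tcp_rot: [-3.139, 0.002, 2.961]
contact_force: [0.2, -0.5, 0.1]
grip_width: 63.1
time: 20.48
tool_pos: [397.5, -325.4, 211.8]
tcp_rot: [-3.141, -0.001, 2.96]
contact_force: [-0.7, -0.2, -0.5]
grip_width: 24.0
time: 21.07
tool_pos: [397.3, -325.0, 360.8]
tcp_rot: [3.141, -0.002, 2.96]
contact_force: [0.4, 0.1, -2.2]
grip_width: 23.9
```

View pics/w11.png

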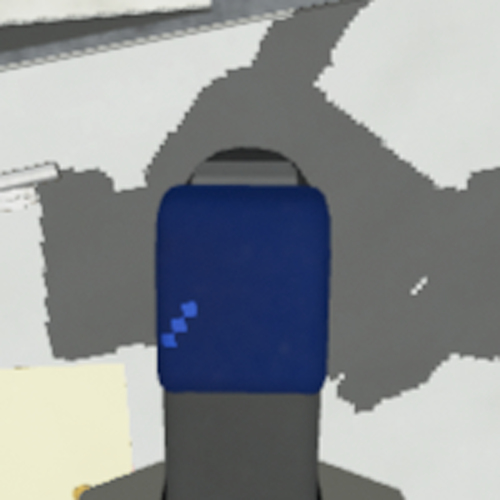

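Blue is held straight (opening 24), with its base tip at full-image (318,119).

```bash
python3 - <<'E'
from h import *
o=get_obs();T=Ro.from_euler('xyz',o['tcp_rot'])
p=ray(dict(np.load('pics/w11.npz')),318,119,156);q=T.inv().apply(p-o['tool_pos'])
off=q[0]-62.5;print('off',off,q[1])
g=np.array([632.2,-65.5,0])+Ro.from_euler('z',.0935).apply([9.5+off,-35,0]);print(g)
rel(g[0],g[1],205,np.pi+.0935)
E
```

```text
off 5.495662939700395 0.4637898916244801
[650.39789668 -98.94706958   0.        ]
t=21.12 d [-0.2082  0.268  -0.0042] w [ 0.002  -0.0034 -0.275 ] rows>= 9 grip 23.7 F [ 0.5 -0.2 -2.3]
```

```bash
python3 -m pendant '[[[-0.208,0.268,-0.004],[0.002,-0.003,-0.275],0.012],[[-0.208,0.268,-0.004],[0.002,-0.003,-0.275],0.012],[[-0.208,0.268,-0.004],[0.002,-0.003,-0.275],0.012],[[-0.208,0.268,-0.004],[0.002,-0.003,-0.275],0.012],[[-0.208,0.268,-0.004],[0.002,-0.003,-0.275],0.012],[[-0.208,0.268,-0.004],[0.002,-0.003,-0.275],0.012],[[-0.208,0.268,-0.004],[0.002,-0.003,-0.275],0.012],[[-0.208,0.268,-0.004],[0.002,-0.003,-0.275],0.012],[[-0.208,0.268,-0.004],[0.002,-0.003,-0.275],0.012],[[-0.208,0.268,-0.004],[0.002,-0.003,-0.275],0.012]]'
python3 -m pendant '[[[0,0,0],[0,0,0],0.012],[[0,0,0],[0,0,0],0.012],[[0,0,0],[0,0,0],0.012]]'
python3 -c "
from h import *
rel(650.4,-99,59.3,np.pi+.0935)"
```

```text
time: 21.95
tool_pos: [651.9, -96.7, 361.9]
tcp_rot: [-3.141, -0.003, -3.044]
contact_force: [-0.6, -0.0, -1.7]
grip_width: 23.9
time: 22.2
tool_pos: [649.8, -100.7, 365.0]
tcp_rot: [-3.139, 0.0, -3.05]
contact_force: [0.6, -1.2, -0.7]
grip_width: 24.3
t=22.20 d [-0.0007  0.002   0.1467] w [-0.0025  0.0001 -0.0018] rows>= 4 grip 24.3 F [ 0.6 -1.2 -0.7]
```

```bash
python3 -m pendant '[[[-0.0007,0.0015,0.035],[0,0,0],0.012],[[-0.0007,0.0015,0.065],[0,0,0],0.012],[[-0.0007,0.0015,0.09],[0,0,0],0.012],[[-0.0007,0.0015,0.11],[0,0,0],0.012],[[-0.0007,0.0015,0.125],[0,0,0],0.012],[[-0.0007,0.0015,0.135],[0,0,0],0.012],[[-0.0007,0.0015,0.141],[0,0,0],0.012],[[-0.0007,0.0015,0.141],[0,0,0],0.012],[[-0.0007,0.0015,0.141],[0,0,0],0.012],[[-0.0007,0.0015,0.141],[0,0,0],0.012]]'
python3 -c "
from h import *
rel(650.4,-99,59.3,np.pi+.0935)"
```

```text
time: 23.03
tool_pos: [651.8, -98.4, 225.9]
tcp_rot: [-3.138, 0.004, -3.048]
contact_force: [0.1, 0.1, -1.3]
grip_width: 24.2
t=23.03 d [ 0.0014 -0.0004  0.0076] w [-0.0035  0.0038 -0.0003] rows>= 1 grip 24.2 F [ 0.1  0.1 -1.3]
```

```bash
python3 -m pendant '[[[0.001,0,0.003],[-0.0035,0.0038,0],0.012],[[0.001,0,0.005],[-0.0035,0.0038,0],0.012],[[0.001,0,0.0068],[-0.0035,0.0038,0],0.012],[[0.001,0,0.0068],[-0.0035,0.0038,0],0.012],[[0.001,0,0.0068],[-0.0035,0.0038,0],0.012]]'
python3 -c "
from h import *
rel(650.4,-99,59.3,np.pi+.0935)"
```

```text
time: 23.45
tool_pos: [650.5, -98.1, 218.3]
tcp_rot: [3.141, -0.002, -3.048]
contact_force: [-1.4, 1.5, 2.8]
grip_width: 24.0
t=23.45 d [ 0.0002 -0.0009  0.    ] w [ 0.0006 -0.0015  0.0002] rows>= 1 grip 24.0 F [-1.4  1.5  2.8]
```

Touching the floor. I release, rise, and back off to look at the stand.

```bash
python3 -m pendant '[[[0,0,0],[0,0,0],0.042],[[0,0,0],[0,0,0],0.042],[[0,0,0],[0,0,0],0.042],[[0,0,0],[0,0,0],0.042],[[0,0,-0.03],[0,0,0],0.042],[[0,0,-0.07],[0,0,0],0.042],[[0,0,-0.11],[0,0,0],0.042],[[0,0,-0.15],[0,0,0],0.042],[[0.04,0,-0.17],[0,0,0],0.042],[[0.08,0,-0.17],[0,0,0],0.042]]'
python3 -m pendant '[[[0.04,0.03,0],[0,0,0],0.042],[[0.08,0.03,0],[0,0,0],0.042],[[0.08,0.03,0],[0,0,0],0.042],[[0.08,0.03,0],[0,0,0],0.042],[[0.08,0.03,0],[0,0,0],0.042]]'
python3 -c "
from h import *
snap('wrist','w12',crop=(80,80,560,380),scale=1.6);rel(0,0,0,3)"
```

```text
time: 24.28
tool_pos: [573.4, -105.9, 392.7]
tcp_rot: [-3.138, 0.008, -3.047]
contact_force: [-1.0, -0.2, 0.2]
grip_width: 42.1
time: 24.7
tool_pos: [490.3, -83.6, 388.9]
tcp_rot: [-3.141, 0.0, -3.048]
contact_force: [0.1, -0.2, 0.4]
grip_width: 42.1
t=24.75 d [0.481  0.1291 0.2296] w [-2.000e-04  1.000e-04  2.349e-01] rows>= 14 grip 42.2 F [ 0.3  0.5 -0.5]
```

View pics/w12.png

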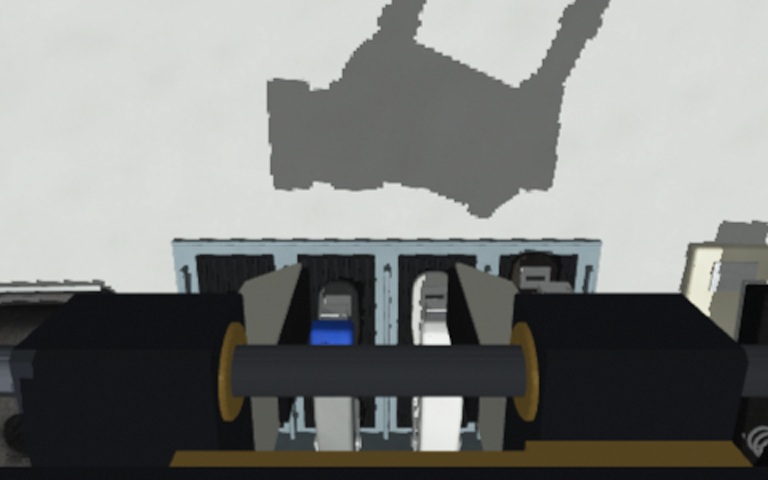

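Blue and white stand straight in lanes 3 and 2: blue's tip is at full-image (291,256), white's at (350,249). Black is in lane1 at right.

```bash
python3 - <<'E'
from h import *
f='pics/w12.npz'
for n,u,v,z in[('blue',290.6,255.6,12),('white',350,249.4,12),('lane2 front',331,240,6.5),('lane2 front r',378,240,6.5)]: print(n,end=' ');instand(f,u,v,z)
print('expected tips blue -130 white -137')
c=capture('top');np.savez('pics/t2.npz',**c)
a=np.load('pics/top0.npz')['color'].astype(int)
# heavy check: image difference near it, and arm-occlusion ratio over the stand
d=np.abs(c['color'].astype(int)-a).sum(2)
print('heavy diff',d[140:215,250:276].mean().round(1),'ref',d[140:215,395:430].mean().round(1))
E
```

```text
blue stand x -131.5 y -33.0
white stand x -138.9 y 32.0
lane2 front stand x -147.6 y 11.4
lane2 front r stand x -147.7 y 63.0
expected tips blue -130 white -137
heavy diff 6.8 ref 6.3
```

Both match to within 2 mm, and the heavy stapler is unchanged. Now I back the arm off and measure all four numerically from the top camera.

```bash
python3 -m pendant '[[[0.08,0.25,-0.02],[0,0,0],0.042],[[0.08,0.25,-0.02],[0,0,0],0.042],[[0.08,0.25,-0.02],[0,0,0],0.042],[[0.08,0.25,-0.02],[0,0,0],0.042],[[0.08,0.25,-0.02],[0,0,0],0.042],[[0.08,0.25,-0.02],[0,0,0],0.042],[[0.08,0.25,-0.02],[0,0,0],0.042],[[0.08,0.25,-0.02],[0,0,0],0.042],[[0.08,0.25,-0.02],[0,0,0],0.042]]'
python3 - <<'E'
from h import *
c=capture('top');np.savez('pics/t3.npz',**c)
a=np.load('pics/top0.npz')['color'].astype(int);b=c['color'].astype(int)
R=Ro.from_euler('z',.0935);O=np.array([632.2,-65.5,0])
# sample brightness along each lane's middle (z=40 compromise), before/after
for n,k in(('grey',-105),('blue',-35),('white',35),('black',105)):
    print(n)
    for z in(12,):
        s=np.arange(-70,62,6)  # from lining centre
        P=proj(c,[O+R.apply([x,k,z]) for x in s])
        f=lambda im:[int(cv2.getRectSubPix(im.astype(np.float32).sum(2).astype(np.float32)/3,(3,3),tuple(map(float,p))).mean()) for p in P]
        print(' x',(s-77).tolist());print(' before',f(a));print(' after ',f(b))
def cen(m,z):
    ys,xs=np.nonzero(m);w=np.array([ray(c,u,v,z)[:2].tolist()+[0] for u,v in zip(xs,ys)])
    q=R.inv().apply(w-O);q=q[:,:2];e=cv2.fitLine(q.astype(np.float32),cv2.DIST_HUBER,0,.01,.01).ravel()
    print(len(q),'ctr stand x %.1f y %.1f'%(q[:,0].mean()-77,q[:,1].mean()),'ext x',(q[:,0].min()-77).round(1),(q[:,0].max()-77).round(1),'ang',np.arctan2(e[1],e[0]).round(3))
g=b.sum(2)/3
for n,k,t in(('grey',-105,60),('blue',-35,55),('white',35,70)):
    m=np.zeros(g.shape,np.uint8);poly=proj(c,[O+R.apply([x,k+y,64]) for x,y in((-72,-22),(-72,22),(70,22),(70,-22))]);cv2.fillPoly(m,[poly.round().astype(int)],1)
    print(n,end=' ');cen((m>0)&(g>t)&((g-a.sum(2)/3)>20),64)
d=np.abs(b-a).sum(2);print('heavy diff',d[140:215,250:276].mean().round(1))
E
```

```text
time: 25.55
tool_pos: [387.7, 158.9, 408.4]
tcp_rot: [3.141, -0.001, -3.045]
contact_force: [-0.3, 0.0, -0.7]
grip_width: 41.9
grey
 x [-147, -141, -135, -129, -123, -117, -111, -105, -99, -93, -87, -81, -75, -69, -63, -57, -51, -45, -39, -33, -27, -21]
 before [74, 42, 39, 38, 37, 37, 39, 39, 38, 39, 40, 39, 38, 39, 39, 39, 38, 38, 36, 35, 36, 37]
 after  [74, 41, 38, 39, 52, 75, 80, 90, 108, 111, 110, 112, 114, 115, 113, 113, 115, 114, 113, 114, 116, 119]
blue
 x [-147, -141, -135, -129, -123, -117, -111, -105, -99, -93, -87, -81, -75, -69, -63, -57, -51, -45, -39, -33, -27, -21]
 before [72, 42, 38, 36, 37, 37, 38, 39, 38, 37, 39, 41, 39, 37, 38, 39, 39, 39, 38, 38, 38, 39]
 after  [73, 42, 39, 49, 70, 76, 84, 88, 87, 89, 102, 114, 115, 114, 113, 113, 113, 112, 112, 110, 109, 107]
white
 x [-147, -141, -135, -129, -123, -117, -111, -105, -99, -93, -87, -81, -75, -69, -63, -57, -51, -45, -39, -33, -27, -21]
 before [76, 43, 40, 39, 39, 39, 37, 37, 37, 38, 39, 38, 38, 38, 36, 38, 40, 38, 36, 37, 38, 39]
 after  [76, 47, 64, 87, 117, 154, 172, 174, 174, 173, 171, 170, 170, 169, 169, 168, 169, 167, 165, 163, 160, 159]
black
 x [-147, -141, -135, -129, -123, -117, -111, -105, -99, -93, -87, -81, -75, -69, -63, -57, -51, -45, -39, -33, -27, -21]
 before [80, 43, 38, 40, 38, 38, 37, 36, 38, 39, 38, 37, 36, 36, 37, 37, 38, 38, 36, 38, 37, 36]
 after  [67, 83, 119, 143, 150, 153, 155, 141, 86, 47, 42, 42, 40, 42, 42, 41, 40, 40, 40, 39, 41, 39]
grey 364 ctr stand x -72.1 y -104.2 ext x -129.4 -14.9 ang -0.02
blue 341 ctr stand x -72.4 y -33.6 ext x -134.7 -11.3 ang 0.011
white 432 ctr stand x -75.3 y 33.3 ext x -141.3 -8.3 ang 0.026
heavy diff 6.7
```

```bash
python3 -c "
from plant import *
close_job()"
```

```text
the job is handed in; nothing more can be done
```

The four staplers are in the stand and the job is handed in, at about 26 s of robot time. The heavy stapler stands at the +y end, so black went in lane1, white in lane2, blue-capped in lane3 and grey in lane4. All have their tails to the rail.

My last checks put every stapler inside its allowed range:

| Stapler | Centre from rail (mm) | Allowed (mm) | Off lane middle (mm) |
|---|---|---|---|
| Black | -78 | -88 to -65 | about 3 |
| White | -73 | -81 to -58 | about 3 |
| Blue | -69 | -77 to -54 | about 2 |
| Grey | -65.5 | -71 to -48 | about 2 |

- **Angle:** the top picture put white, blue and grey within 0.03 rad of their lanes. I did not measure black's angle there; it looked straight in the wrist picture.
- **Heavy stapler:** the picture around it showed no change beyond camera noise.
- **Upright on the floor:** I judged this from the pictures and from the release heights; I did not measure tilt directly.
- **Grey disagreed with its aim:** it sits about 3 to 4 mm farther from the rail than planned, the tightest placing, with about 5 mm to spare. Black, white and blue came within 2 mm of their aim.

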